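Take the pile of tins apart and put everything away in its own holder

TASK

Clear up the bench: take the pile apart, lifting one thing at a time from the top, and put everything away. The small dark jar goes in the small round cup, the solder spool that was left in the long wooden tray goes in the wide round dish, and both tins go in the long tray, lying flat on its floor next to each other with their lids up. Everything ends upright and fully down inside its holder; leave the white pill bottle standing where it is.

Things in the scene. Friction and masses are not known exactly. Their poses are not given: they have to be found in the camera images.
- tin_left: Large flat cream tin with closed lid and rounded corners, bottom of the pile: 62 (own x) x 90 (own y) x 20 high. The body's origin is the centre of its underside, z up. The lid does not open here; its rim is the upper 10 mm of the sides and stands out 1 to 2 mm. Grasp from above across the 62 mm width.
- tin_mints: Small flat white tin with closed lid and rounded corners, lying on the large tin, lengthwise like it to within 0.2 rad: 48 (own x) x 68 (own y) x 18 high. The body's origin is the centre of its underside, z up. The lid does not open here; its rim is the upper 10 mm of the sides. Grasp across the 48 mm width.
- graphite_jar: Small round navy jar with a white ribbed dark-topped lid, on top of the pile: 33 across x 25 high, the lid being the upper 11 mm. The body's origin is the centre of its underside, z up.
- solder_spool: Spool of solder with two thin blue flanges, lying flat in the long tray at the start: 59 across the flanges x 20 high, upper flange 17 to 20 mm above its underside. The body's origin is the centre of its underside, z up. Grasp across the upper flange.
- tray: Long shallow birch tray for both tins, fixed: outside 86 (own x) x 184 (own y) x 11 high, walls 4 thick, floor 4 thick, so inside 78 x 176 and 7 deep; the tins fit only one behind the other along the length (90 + 68 of the 176 mm). The body's origin is the centre of its underside, z up.
- dish: Wide round shallow birch dish for the spool, fixed: outside 84 across, 10 high; wall and floor 4 thick, so inside 76 across and 6 deep. The body's origin is the centre of its underside, z up.
- cup: Small round birch cup for the jar, fixed: outside 58 across, 12 high; wall and floor 4 thick, so inside 50 across and 8 deep. The body's origin is the centre of its underside, z up.
- pill_bottle: White pill bottle standing on the table, loose, 33 across x 50 high: a bystander. The body's origin is the centre of its underside, z up.
Things that resemble listed ones, but are neither listed nor needed, are in the scene too. What is shaped like the graphite_jar but pink or purple is not meant.

How it is judged:
By the outcome, as a careful person would: the job done as asked, in the order asked, and still so for the second after the job is handed in, with the robot touching nothing.
It also fails if it takes over 88 s, if anything falls off the work surface, if the arm or the gripper's body presses on something with over 40 N, if the wrist force passes 120 N, or if a joint passes its speed limit or range.

ROBOT

A 6-joint arm with a two-finger parallel gripper is mounted at the origin on a cart in front of the work surface, level with it; the furniture and walls round the work are solid. World frame = base frame: x ahead of the robot, y to its left, z up, the work surface at z = 0. Lengths are in m, angles in rad, forces in N, time in s.
With the tool pointing down it reaches from about 0.275 to 0.725 m from the base axis. Payload 15.9 kg.
Tool frame: the origin (TCP) lies between the finger pads; the fingertips stand ctrl.tip_extent ahead of it and the grasp point (between the pads) lies 2 mm behind it (ctrl.tip_extent is the distance from the TCP to the fingertips, in m); z points along the fingers, y is the line along which they close (so a half turn about z gives the same grasp; the last joint's range is limited). The gripper opens to 85 mm and grips with 20 to 120 N. Pads are 22 mm wide; open, the fingers measure 114 mm over their backs; the gripper's body (76 mm by 85 mm) begins 54 mm behind the grasp point. The pads swing forward as they close: fully open they stand 13 mm farther back than shut.
Start: joints at [-1.256, 0.213, -0.034, 1.323, 0, 1.571], TCP at [0.155, -0.475, 0.248] pointing down, gripper open.
Joint ranges: [-2.98, 2.98], [-0.74, 1.72], [-1.14, 1.35], [-2.1, 2.04], [-1.57, 1.44], [-3.14, 3.14]. Speed limits (rad/s): [1.89, 1.89, 2.39, 2.57, 3.14, 3.14].

INTERFACE

Orientations are given as a rotation vector (axis times angle).
In Python, from rig import read_state, imaging, sign_off, ctrl gives the robot as it stands.
- The arm moves only by the tool step_arm, never from a script. Its argument "motion" is a list of rows, each an object with "hand": the closure, from 0 (fully open) to 1 (shut); "offset": the shift along the tool's x, y, z in m, a list of three; "roll": the turn about the tool's z in degrees. In form: [{"hand": hand, "offset": [x, y, z], "roll": roll}, ...]. A call has 1 to 10 rows; each row is the pose to reach, as a shift and turn from the pose commanded when the call began, along the tool's axes at that moment; what a row does not reach only later rows make up. A row lasts 1/12 s, in which the tool goes at most 41.7 mm and 7.16 degrees, less where a joint would pass 70% of its speed; a pose out of reach is approached as far as the arm can. A call with a gripper value outside its range is refused whole. The fingers move at their own pace and stop on an object; "squeeze" is the grip in N (left out, the last holds). Time passes only in rows, so rows that repeat a pose let the fingers close. It gives the time, the measured TCP pose, the force, the opening and the grip force at its end, in the units of the state.
- read_state(): the state, without advancing time (a new reading comes with each control period).
- imaging.camera(name): name is "side" or "top"; returns a dict with "img" (384x512x3 uint8, red, green, blue), "depth" (384x512 float32, m along the optical axis (not along the pixel's ray), 0 where there is no reading), "vertical_fov" (degrees; the focal length in pixels is half the picture's height over the tangent of half this angle, whatever the lens; pixels are square), "cx", "cy" (the principal point, pixels), "pose" (4x4, takes a point from camera to world coordinates). Camera axes: x right, y up, looking along -z (the intrinsics and any distortion apply to the point x, -y, -z); pixel columns grow to the right and rows downward; lengths in m; the calibration is good to about 2 mm. A picture is of the moment at which its call begins.
- sign_off(): hands the job in; it is judged then, once.
The state is a dict: "t": time; "qpos": joint angles; "qvel": joint speeds; "joint_efforts": joint torques, N m; "eef_pos": TCP position; "tool_rot": TCP orientation; "ft_force": force on the tool from outside, world axes, zero at the start; "torque": the same for the moment, N m; "width": finger opening in m; "grip_force": force on a finger pad.
Only numpy, scipy, OpenCV 4.12 (cv2) and the standard library are available. Lean on these libraries where they do the work, as an engineer would, in place of code of your own. Each camera call takes 0.05 s, during which the arm holds its last target. There are 200 camera calls.

## Working session

There is one attempt and no reset: what is moved stays moved. The work goes in short steps, Python scripts to look and compute and a tool call to move; the robot and the scene stay as the last step left them, time stands still between calls to the robot, and variables do not carry over. Pictures are saved under pics/ and viewed, at most 14 in all, crops included, and the job is handed in when it is done.

Besides the shell and the picture viewer there is one more tool, called after "Request:" in YAML: its name, and indented under it one key for each argument. step_arm: Moves the arm, as the interface text tells. Its arguments: {"type":"object","properties":{"motion":{"type":"array"},"squeeze":{"type":"number"}},"required":["motion"]}

```bash
ls; mkdir -p pics
python3 - <<'E'
from rig import read_state, imaging, ctrl
import cv2,numpy as np
print(read_state()); print([ (a,getattr(ctrl,a)) for a in dir(ctrl) if a[0]!='_'])
for n in("top","side"):
    c=imaging.camera(n); np.savez(f"{n}0.npz",**c)
    cv2.imwrite(f"pics/{n}0.png",c["img"][:,:,::-1]); print(n,{k:v for k,v in c.items() if k not in("img","depth")},(c["depth"]>0).mean())
a=[cv2.imread(f"pics/{n}0.png") for n in("top","side")]
E
```

```text
pics
{'t': 0.0, 'qpos': array([-1.25598907e+00,  2.13341674e-01, -3.50598787e-02,  1.32349462e+00,
       -2.39916119e-05,  1.57080952e+00]), 'qvel': array([-0.00030271,  0.00023797, -0.0004862 ,  0.00057132,  0.00177326,
        0.00140725]), 'joint_efforts': array([-5.05407850e-03, -6.86155057e+01,  4.87124491e+01,  1.74519728e-02,
        1.81750206e-04, -1.30069711e-05]), 'eef_pos': array([ 0.15471053, -0.47512543,  0.24782308]), 'tool_rot': array([-3.10168917e+00, -4.92268531e-01,  3.07939872e-04]), 'ft_force': array([ 0.88542566, -0.53526289, -0.26542339]), 'torque': array([-0.01021478, -0.04546465, -0.01541499]), 'grip_force': 0.0, 'width': 0.08541269113157937}
[('PlanningError', <class 'rig.PlanningError'>), ('tip_extent', 0.017)]
top {'vertical_fov': 47.45258382449525, 'cx': 258.5188910902774, 'cy': 185.4480363147004, 'pose': array([[ 9.55692351e-04,  9.89205443e-01, -1.46532174e-01,
         4.06407039e-01],
       [-9.99831995e-01,  3.62747620e-03,  1.79672992e-02,
        -1.33986382e-01],
       [ 1.83048921e-02,  1.46490385e-01,  9.89042718e-01,
         9.24002582e-01],
       [ 0.00000000e+00,  0.00000000e+00,  0.00000000e+00,
         1.00000000e+00]])} 0.9960581461588541
side {'vertical_fov': 49.463011978481454, 'cx': 254.81628029808616, 'cy': 193.95158907663898, 'pose': array([[ 0.96314684,  0.10782233, -0.24641938,  0.28945835],
       [-0.26848991,  0.33032997, -0.90487308, -0.89921992],
       [-0.01616582,  0.93768676,  0.34710547,  0.36042499],
       [ 0.        ,  0.        ,  0.        ,  1.        ]])} 0.9960479736328125
```

View pics/top0.png

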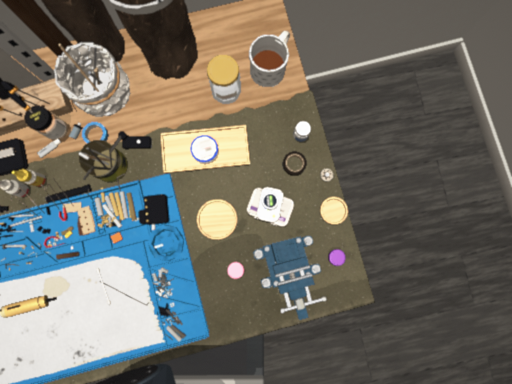

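View pics/side0.png

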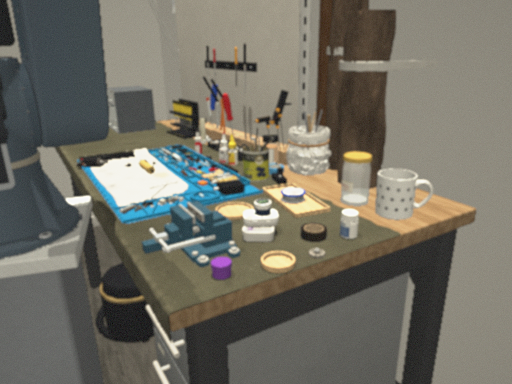

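The top view shows the tray with the spool at about (205,148), the dish at (217,219) and the cup at (334,210). The pile has the jar on top at (269,201). The bottle is at (303,130), and a vise at (290,270) is an obstacle. The side view shows the same layout, with the pile at (262,220).

```bash
cat > h.py <<'E'
import numpy as np,cv2
def K(c): 
    f=c["img"].shape[0]/2/np.tan(np.radians(float(c["vertical_fov"]))/2); return f,float(c["cx"]),float(c["cy"])
def cloud(c):
    f,cx,cy=K(c); d=c["depth"]; v,u=np.mgrid[:d.shape[0],:d.shape[1]]
    p=np.stack([(u-cx)/f*d,-(v-cy)/f*d,-d],-1); P=c["pose"]; return p@P[:3,:3].T+P[:3,3]
def proj(c,w):
    f,cx,cy=K(c); P=c["pose"]; q=(np.atleast_2d(w)-P[:3,3])@P[:3,:3]; return np.c_[cx+f*q[:,0]/-q[:,2],cy-f*q[:,1]/-q[:,2]]
E
python3 - <<'E'
from h import *
t=np.load("top0.npz");s=np.load("side0.npz")
for n,c in("top",t),("side",s):
    w=cloud(c); z=w[...,2]
    for a in [(0.45,-0.05),(0.45,-0.3),(0.55,-0.35),(0.35,-0.1)]:
        m=np.hypot(w[...,0]-a[0],w[...,1]-a[1])<.02; print(n,a,m.sum(),np.median(z[m]) if m.any() else 0)
wt=cloud(t)
for nm,(u,v) in dict(spool=(205,149),tray1=(180,150),dish=(217,219),cup=(334,210),jar=(269,201),small=(263,193),large=(285,212),bottle=(303,130),dark=(294,163),thing=(327,174),pink=(235,270)).items(): print(nm,wt[v,u].round(4))
im=t["img"][120:320,140:360,::-1]; cv2.imwrite("pics/c1.png",cv2.resize(im,None,fx=2.9,fy=2.9,interpolation=cv2.INTER_CUBIC)[:580])
im=s["img"][170:290,180:370,::-1]; cv2.imwrite("pics/c2.png",cv2.resize(im,None,fx=4.2,fy=4.2,interpolation=cv2.INTER_CUBIC))
E
```

```text
top (0.45, -0.05) 284 0.0036737411672566056
top (0.45, -0.3) 287 0.0001723680808292105
top (0.55, -0.35) 0 0
top (0.35, -0.1) 286 0.0011796411052392153
side (0.45, -0.05) 104 0.0062956256957695245
side (0.45, -0.3) 674 -0.0727482596829529
side (0.55, -0.35) 0 0
side (0.35, -0.1) 0 0
spool [ 0.6172 -0.0375  0.0226]
tray1 [0.6194 0.0183 0.0027]
dish [ 0.471  -0.0636  0.0049]
cup [ 0.491  -0.3112  0.0013]
jar [ 0.5027 -0.1704  0.0645]
small [ 0.5224 -0.1593  0.0354]
large [ 0.4849 -0.2055  0.0189]
bottle [ 0.6531 -0.2421  0.0462]
dark [ 5.926e-01 -2.273e-01 -3.000e-04]
thing [ 0.5662 -0.2956  0.0146]
pink [ 0.3665 -0.1028  0.0215]
```

View pics/c1.png

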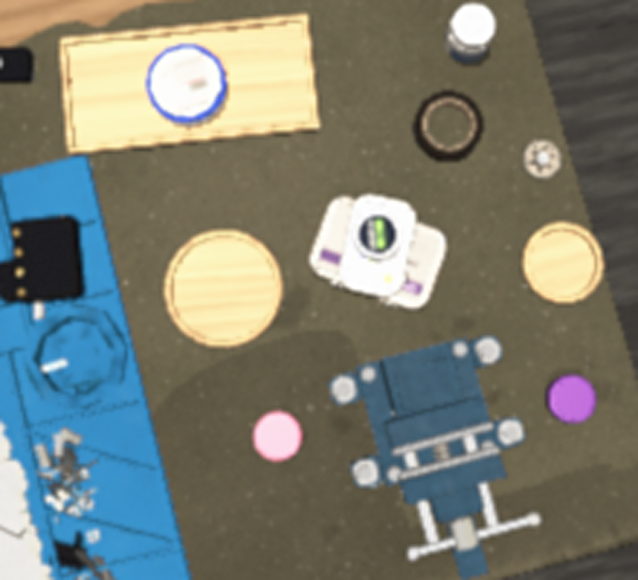

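View pics/c2.png

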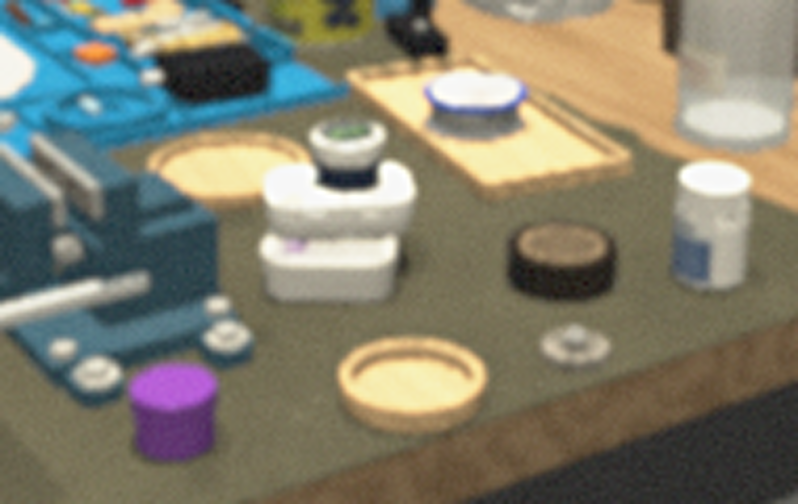

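```bash
cat >> h.py <<'E'
def ray(c,uv,z):
    f,cx,cy=K(c); P=c["pose"]; uv=np.atleast_2d(np.asarray(uv,float)); d=np.c_[(uv[:,0]-cx)/f,-(uv[:,1]-cy)/f,-np.ones(len(uv))]@P[:3,:3].T
    return (P[:3,3]+d*((z-P[2,3])/d[:,2])[:,None])[:,:2]
def ortho(c,z,x0,x1,y0,y1,mm=.5):
    # picture: right=-y, up=x
    nx,ny=int((x1-x0)*1e3/mm),int((y1-y0)*1e3/mm); r,q=np.mgrid[:nx,:ny]
    w=np.stack([x1-r*mm/1e3,y1-q*mm/1e3,np.full(r.shape,z)],-1).reshape(-1,3)
    uv=proj(c,w).reshape(nx,ny,2).astype(np.float32); return cv2.remap(c["img"][:,:,::-1],uv[...,0],uv[...,1],cv2.INTER_CUBIC)
E
python3 - <<'E'
from h import *
t=np.load("top0.npz");s=np.load("side0.npz")
wt=cloud(t)
R=np.array
# pile: depth bands
for lo,hi,nm in((.009,.028,'large'),(.029,.048,'small'),(.05,.08,'jar')):
    m=(wt[...,2]>lo)&(wt[...,2]<hi)&(np.hypot(wt[...,0]-.5,wt[...,1]+.18)<.075)
    print(nm,m.sum(),np.median(wt[m],0).round(4),cv2.minAreaRect(wt[m][:,:2].astype(np.float32)*1000))
# ortho at z=0.02 side vs top
a=ortho(t,.02,.4,.7,-.36,.1,.6);b=ortho(s,.02,.4,.7,-.36,.1,.6)
a2=ortho(t,.038,.43,.57,-.25,-.1,.37);b2=ortho(s,.038,.43,.57,-.25,-.1,.37)
cv2.imwrite("pics/o1.png",np.vstack([a,b])[:, :800]);print(np.vstack([a,b]).shape)
cv2.imwrite("pics/o2.png",np.hstack([ortho(t,.019,.43,.57,-.25,-.1,.37),a2]))
E
```

```text
large 583 [ 0.4932 -0.1907  0.02  ] ((495.15850830078125, -174.017578125), (90.09794616699219, 61.75514602661133), 69.92089080810547)
small 509 [ 0.4892 -0.1734  0.0382] ((498.9721374511719, -173.6544952392578), (47.923240661621094, 67.65972900390625), 78.26710510253906)
jar 218 [ 0.503  -0.1723  0.063 ] ((503.46075439453125, -171.47096252441406), (29.865936279296875, 31.765254974365234), 89.6042251586914)
(998, 766, 3)
```

View pics/o2.png

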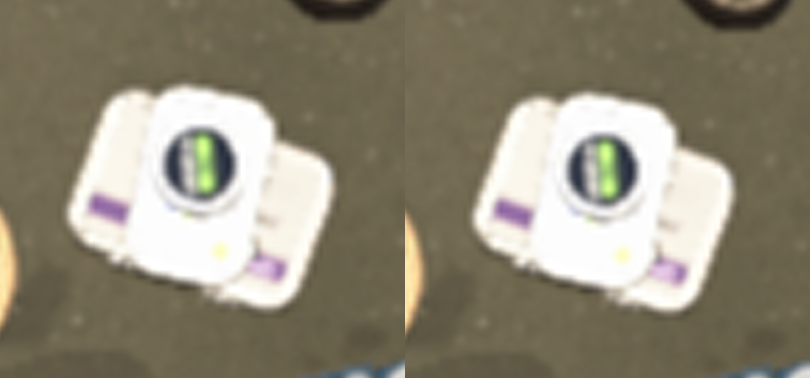

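```bash
python3 -c "
import cv2;print(cv2.imread('pics/o1.png').shape)
a=cv2.imread('pics/o1.png');cv2.imwrite('pics/o1b.png',cv2.resize(a,(766*600//1000,600)) if a.shape[0]>1000 else cv2.resize(a,None,fx=.6,fy=.6))"
```

```text
(998, 766, 3)
```

The rectified crops show the small tin lying across the large one: the long axes differ by about 80°, although the text says they are aligned. The jar is centred on the small tin. I'll go by what the pictures show.

Run:
```python
from h import *
from scipy.optimize import least_squares
t=np.load("top0.npz");s=np.load("side0.npz")
def mask(c,kind):
    h=cv2.cvtColor(c["img"],cv2.COLOR_RGB2HSV).astype(int); H,S,V=h[...,0],h[...,1],h[...,2]
    return {'birch':(H>8)&(H<28)&(S>50)&(V>150),'white':(V>150)&(S<60)}[kind]
def comp(c,m,w):
    n,l,st,ce=cv2.connectedComponentsWithStats(cv2.morphologyEx(m.astype(np.uint8),cv2.MORPH_CLOSE,np.ones((3,3)))); 
    p=proj(c,w)[0].round().astype(int); return l==l[p[1],p[0]],l[p[1],p[0]]
def hull(m): 
    cs,_=cv2.findContours(m.astype(np.uint8),cv2.RETR_EXTERNAL,cv2.CHAIN_APPROX_NONE); c=max(cs,key=len); return cv2.convexHull(c)[:,0]
for n,c in("top",t),("side",s):
    for nm,w,z in(("cup",(.491,-.311,.004),.012),("dish",(.471,-.064,.004),.010),("tray",(.6194,.0,.004),.011)):
        m,l=comp(c,mask(c,'birch'),w); P=ray(c,hull(m),z)*1000
        if nm=="tray": print(n,nm,l,m.sum(),cv2.minAreaRect(P.astype(np.float32)))
        else:
            r=least_squares(lambda q:np.hypot(P[:,0]-q[0],P[:,1]-q[1])-q[2],[w[0]*1e3,w[1]*1e3,40],loss='soft_l1').x; print(n,nm,l,m.sum(),r.round(1))
# depth of tops
for n,c in("top",t),("side",s):
    w=cloud(c);Z=w[...,2]
    for nm,a,r,lo,hi in(("spool",(.617,-.0375),.04,.017,.035),("jar",(.503,-.172),.03,.055,.08),("small",(.499,-.174),.06,.030,.048),("bottle",(.653,-.242),.03,.035,.08),("cuprim",(.491,-.311),.034,.008,.03),("table",(.43,-.05),.02,-.02,.03)):
        m=(np.hypot(w[...,0]-a[0],w[...,1]-a[1])<r)&(Z>lo)&(Z<hi); print(n,nm,m.sum(),np.median(w[m],0).round(4),np.percentile(Z[m],[10,90]).round(4)); 
        if nm=="spool":print(cv2.minEnclosingCircle((w[m][:,:2]*1000).astype(np.float32)))
```

```text
top cup 47 634 [ 490.  -308.5   29.6]
top dish 48 1341 [471.2 -62.9  42.8]
top tray 1 16965 ((740.1646118164062, 14.32196044921875), (369.4941101074219, 537.8455810546875), 15.049495697021484)
side cup 50 626 [ 487.2 -309.3   33.4]
side dish 41 466 [469.8 -63.8  47.9]
side tray 0 188404 ((-979.9017333984375, -2716.929931640625), (4629.0556640625, 4961.6064453125), 85.69012451171875)
top spool 591 [ 0.6188 -0.0352  0.0239] [0.022 0.026]
((619.2368774414062, -34.57620620727539), 29.187700271606445)
top jar 217 [ 0.5031 -0.1723  0.063 ] [0.0611 0.0648]
top small 509 [ 0.4892 -0.1734  0.0382] [0.036  0.0403]
top bottle 189 [ 0.6544 -0.2402  0.0489] [0.0436 0.0509]
top cuprim 166 [ 0.4902 -0.3085  0.0114] [0.0091 0.0136]
top table 291 [ 0.4295 -0.0494  0.0009] [-0.0021  0.008 ]
side spool 231 [ 0.6132 -0.0429  0.0263] [0.0195 0.0274]
((616.519287109375, -35.68708038330078), 30.966190338134766)
side jar 158 [ 0.4993 -0.18    0.0645] [0.0574 0.066 ]
side small 427 [ 0.4908 -0.1868  0.0405] [0.033  0.0423]
side bottle 215 [ 0.6496 -0.2499  0.0471] [0.0362 0.052 ]
side cuprim 299 [ 0.4867 -0.315   0.0124] [0.0088 0.0145]
side table 47 [ 0.4396 -0.0453  0.0064] [0.0039 0.012 ]
```

```bash
cat >> h.py <<'E'
from scipy.spatial.transform import Rotation as Ro
def go(x,y,z,ydeg=None):
    "offset/roll in tool frame to reach world TCP; ydeg: world angle of closing line (mod 180)"
    from rig import read_state
    s=read_state(); R=Ro.from_rotvec(s["tool_rot"]).as_matrix(); d=R.T@(np.array([x,y,z])-s["eef_pos"])
    cur=np.degrees(np.arctan2(R[1,1],R[0,1])); roll=0 if ydeg is None else -((ydeg-cur+90)%180-90)
    print("t",round(s["t"],2),"pos",s["eef_pos"].round(4),"yaw",round(cur,1),"offset_mm",(d*1e3).round(1),"roll",round(roll,1),"(or",round(roll-np.sign(roll)*180,1),") q6",round(float(s["qpos"][5]),2),"w",round(float(s["width"]),4),"F",s["ft_force"].round(1),"toolz",R[:,2].round(4))
E
python3 - <<'E'
from h import *
from scipy.optimize import minimize
t=np.load("top0.npz")
g=cv2.cvtColor(t["img"],cv2.COLOR_RGB2GRAY).astype(np.float32); g=cv2.GaussianBlur(g,(0,0),.8)
G=np.hypot(cv2.Sobel(g,cv2.CV_32F,1,0),cv2.Sobel(g,cv2.CV_32F,0,1))
b=np.array([[60,38],[308,14],[320,128],[70,153]])/2.9+[140,120]
P=ray(t,b,.011); print(P.round(4))
hull=P.mean(0); dv=(P[1]+P[2]-P[0]-P[3]); th=np.degrees(np.arctan2(dv[1],dv[0])); print(hull,th,np.linalg.norm(P[0]-P[1]),np.linalg.norm(P[1]-P[2]))
k=np.linspace(-1,1,60)
def cost(q,z=.011,hl=.092,hw=.043):
    a=np.radians(q[2]); u=np.array([np.cos(a),np.sin(a)]); n=np.array([-u[1],u[0]]); c=np.array(q[:2])/1e3
    e=np.vstack([c+np.outer(k*hl,u)+s*n*hw for s in(1,-1)]+[c+s*u*hl+np.outer(k*hw,n) for s in(1,-1)])
    p=proj(t,np.c_[e,np.full(len(e),z)]).astype(np.float32)
    return -cv2.remap(G,p[:,0].reshape(-1,1),p[:,1].reshape(-1,1),cv2.INTER_LINEAR).mean()
x0=[*(hull*1e3),th]
for d in((0,0,0),(2,2,1),(-2,-2,-1)):
  r=minimize(cost,np.add(x0,d),method="Nelder-Mead",options=dict(initial_simplex=np.add(x0,d)+np.array([[0,0,0],[3,0,0],[0,3,0],[0,0,2]]))); print(r.x.round(2),r.fun)
go(.503,-.172,.14,0)
w=cloud(t)
for nm,(u,v) in dict(glass=(223,65),mug=(268,50),vise=(292,275),visetop=(290,250)).items(): print(nm,w[v,u].round(3))
E
```

```text
[[ 0.6543  0.0591]
 [ 0.6737 -0.1239]
 [ 0.5874 -0.1331]
 [ 0.5681  0.049 ]]
[ 0.62087288 -0.03722186] -83.9277486158931 0.18407334500299513 0.08676663876538276
[622.15 -35.07 -83.88] -315.31439208984375
[622.11 -35.11 -83.93] -315.2781677246094
[622.15 -35.05 -83.82] -315.2586364746094
t 0.1 pos [ 0.1548 -0.4752  0.2479] yaw -72.0 offset_mm [ 425.  -180.3  108.1] roll -72.0 (or 108.0 ) q6 1.57 w 0.0855 F [ 0.5  0.  -0.5] toolz [-3.e-04  9.e-04 -1.e+00]
glass [ 0.766 -0.079  0.108]
mug [ 0.837 -0.171  0.028]
vise [ 0.358 -0.216  0.045]
visetop [ 0.407 -0.211  0.064]
```

Request:
step_arm:
  motion:
    - {"hand":0.35,"offset":[0.425,-0.18,0.088],"roll":0}
    - {"hand":0.35,"offset":[0.425,-0.18,0.088],"roll":0}
    - {"hand":0.35,"offset":[0.425,-0.18,0.088],"roll":0}
    - {"hand":0.35,"offset":[0.425,-0.18,0.088],"roll":0}
    - {"hand":0.35,"offset":[0.425,-0.18,0.088],"roll":0}
    - {"hand":0.35,"offset":[0.425,-0.18,0.088],"roll":0}
    - {"hand":0.35,"offset":[0.425,-0.18,0.088],"roll":0}
    - {"hand":0.35,"offset":[0.425,-0.18,0.088],"roll":0}
    - {"hand":0.35,"offset":[0.425,-0.18,0.088],"roll":0}
    - {"hand":0.35,"offset":[0.425,-0.18,0.088],"roll":0}

```text
t: 0.93
eef_pos: [0.4648, -0.2051, 0.1698]
tool_rot: [-3.103, -0.493, 0.0]
ft_force: [0.6, -1.6, 0.3]
width: 0.0555
grip_force: 0.0
```

```bash
python3 -c "
from h import *
go(.503,-.172,.16)"
```

```text
t 0.93 pos [ 0.4648 -0.2051  0.1698] yaw -72.0 offset_mm [ 46.5 -19.7   9.7] roll 0 (or 0 ) q6 2.41 w 0.0555 F [ 0.6 -1.6  0.3] toolz [-2.e-04  1.e-04 -1.e+00]
```

Request:
step_arm:
  motion:
    - {"hand":0.35,"offset":[0.03,-0.013,0.006],"roll":0}
    - {"hand":0.35,"offset":[0.03,-0.013,0.006],"roll":0}
    - {"hand":0.35,"offset":[0.03,-0.013,0.006],"roll":0}

```text
t: 1.18
eef_pos: [0.4887, -0.184, 0.1634]
tool_rot: [-3.101, -0.497, 0.002]
ft_force: [-0.1, 0.2, 1.0]
width: 0.0557
grip_force: 0.0
```

```bash
python3 -c "
from h import *
from rig import imaging,read_state
go(.503,-.172,.16)
c=imaging.camera('side'); np.savez('side1.npz',**c)
go(.503,-.172,.16)
im=c['img'][110:290,150:390,::-1]; cv2.imwrite('pics/s1.png',cv2.resize(im,None,fx=3.3,fy=3.3,interpolation=cv2.INTER_CUBIC))
w=cloud(c); e=read_state()['eef_pos']
m=(np.hypot(w[...,0]-e[0],w[...,1]-e[1])<.06)&(w[...,2]>.1)&(w[...,2]<.3)
print(m.sum(),np.percentile(w[m][:,2],[0,.5,1,2,5]))
v,u=np.nonzero(m); print(u.min(),u.max(),v.max())
"
```

```text
t 1.18 pos [ 0.4887 -0.184   0.1634] yaw -71.8 offset_mm [17.3 -6.9  3.4] roll 0 (or 0 ) q6 2.46 w 0.0557 F [-0.1  0.2  1. ] toolz [-1.5e-03  5.0e-04 -1.0e+00]
t 1.23 pos [ 0.488  -0.1849  0.1638] yaw -71.9 offset_mm [18.2 -7.6  3.8] roll 0 (or 0 ) q6 2.46 w 0.0558 F [-0.8 -0.5  0.5] toolz [-1.2e-03  2.0e-04 -1.0e+00]
2755 [0.15270149 0.15439285 0.15557527 0.15801166 0.16482862]
233 281 164
```

View pics/s1.png

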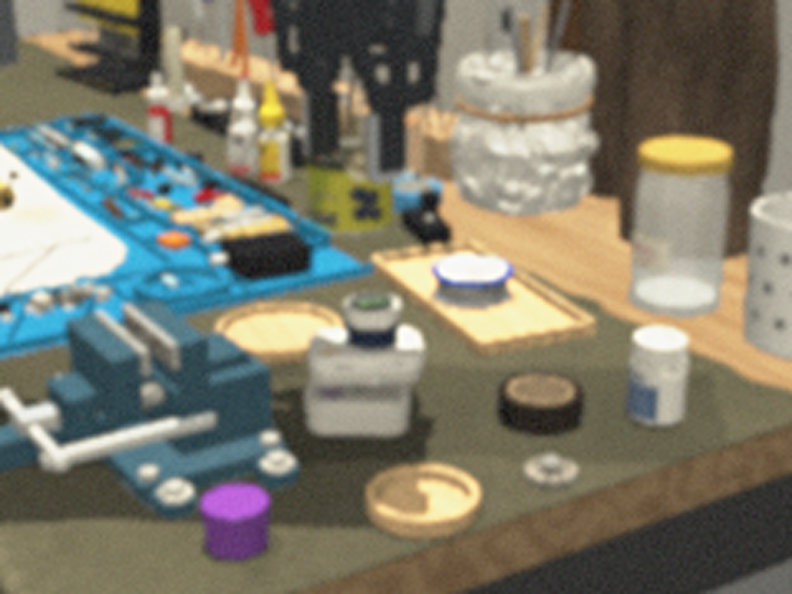

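The open gripper is at (370,100) in the crop, with its tips about 11 mm below the TCP at 56 mm opening. So the 17 mm tip extent is for the shut gripper.

```bash
python3 -c "
from h import *
go(.502,-.1722,.065)"
```

```text
t 1.23 pos [ 0.488  -0.1849  0.1638] yaw -71.9 offset_mm [17.3 -7.7 98.8] roll 0 (or 0 ) q6 2.46 w 0.0558 F [-0.8 -0.5  0.5] toolz [-1.2e-03  2.0e-04 -1.0e+00]
```

Request:
step_arm:
  motion:
    - {"hand":0.35,"offset":[0.0173,-0.0077,0.04],"roll":0}
    - {"hand":0.35,"offset":[0.0173,-0.0077,0.07],"roll":0}
    - {"hand":0.35,"offset":[0.0173,-0.0077,0.0988],"roll":0}
    - {"hand":0.35,"offset":[0.0173,-0.0077,0.0988],"roll":0}
    - {"hand":0.35,"offset":[0.0173,-0.0077,0.0988],"roll":0}
    - {"hand":0.7,"offset":[0.0173,-0.0077,0.0988],"roll":0}
    - {"hand":0.7,"offset":[0.0173,-0.0077,0.0988],"roll":0}
    - {"hand":0.8,"offset":[0.0173,-0.0077,0.0988],"roll":0}
    - {"hand":0.8,"offset":[0.0173,-0.0077,0.0988],"roll":0}
    - {"hand":0.8,"offset":[0.0173,-0.0077,0.0988],"roll":0}
  squeeze: 25

```text
t: 2.07
eef_pos: [0.5034, -0.1735, 0.0678]
tool_rot: [3.101, 0.491, 0.004]
ft_force: [-1.4, -1.5, 8.6]
width: 0.031
grip_force: 24.1
```

```bash
python3 -c "
from h import *
go(.4895,-.3088,.16)"
```

```text
t 2.07 pos [ 0.5034 -0.1735  0.0678] yaw -72.0 offset_mm [-54.8 124.6 -92. ] roll 0 (or 0 ) q6 2.5 w 0.031 F [-1.4 -1.5  8.6] toolz [ 0.0031 -0.0017 -1.    ]
```

Request:
step_arm:
  motion:
    - {"hand":0.8,"offset":[0,0,-0.02],"roll":0}
    - {"hand":0.8,"offset":[0,0,-0.05],"roll":0}
    - {"hand":0.8,"offset":[0,0,-0.085],"roll":0}
    - {"hand":0.8,"offset":[0,0,-0.095],"roll":0}
    - {"hand":0.8,"offset":[0,0,-0.095],"roll":0}

```text
t: 2.48
eef_pos: [0.5044, -0.1735, 0.165]
tool_rot: [3.099, 0.492, 0.01]
ft_force: [0.8, -0.9, -0.6]
width: 0.0312
grip_force: 25.3
```

```bash
python3 -c "
from h import *
from rig import imaging
go(.4895,-.3088,.16)
c=imaging.camera('side'); 
im=c['img'][90:270,150:390,::-1]; cv2.imwrite('pics/s2.png',cv2.resize(im,None,fx=3.3,fy=3.3,interpolation=cv2.INTER_CUBIC))
w=cloud(c)
from rig import read_state
e=read_state()['eef_pos']
m=(np.hypot(w[...,0]-e[0],w[...,1]-e[1])<.05)&(w[...,2]>.09)&(w[...,2]<.2); print(np.percentile(w[m][:,2],[0,.5,1,2,5]))
"
```

```text
t 2.48 pos [ 0.5044 -0.1735  0.165 ] yaw -72.0 offset_mm [-56.  124.    5.2] roll 0 (or 0 ) q6 2.5 w 0.0312 F [ 0.8 -0.9 -0.6] toolz [ 0.0069 -0.0024 -1.    ]
[0.13787927 0.13866225 0.13916993 0.14021783 0.14254026]
```

View pics/s2.png

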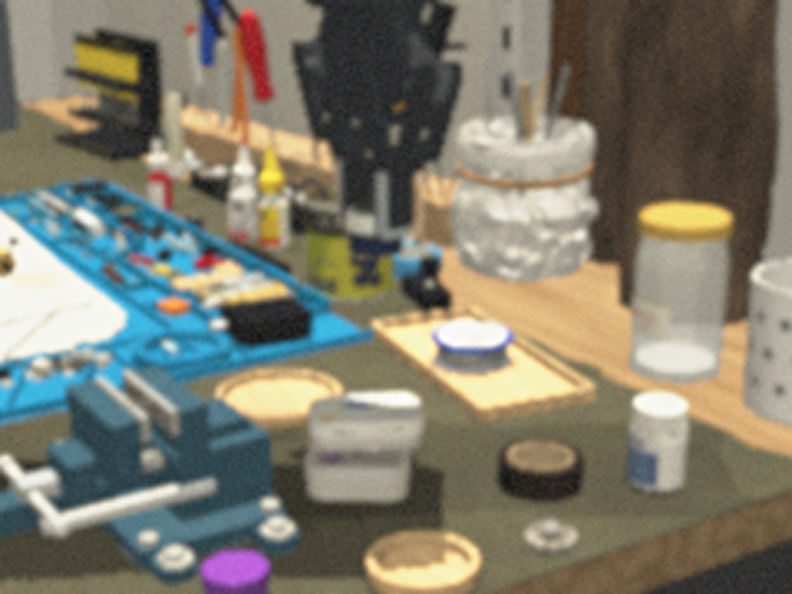

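The jar hangs straight in the fingers at (365,240) in the crop, and the tins are undisturbed.

Request:
step_arm:
  motion:
    - {"hand":0.8,"offset":[-0.028,0.062,0],"roll":0}
    - {"hand":0.8,"offset":[-0.056,0.124,0],"roll":0}
    - {"hand":0.8,"offset":[-0.056,0.124,0.0],"roll":0}
    - {"hand":0.8,"offset":[-0.056,0.124,0.03],"roll":0}
    - {"hand":0.8,"offset":[-0.056,0.124,0.07],"roll":0}
    - {"hand":0.8,"offset":[-0.056,0.124,0.1],"roll":0}
    - {"hand":0.8,"offset":[-0.056,0.124,0.1],"roll":0}
    - {"hand":0.8,"offset":[-0.056,0.124,0.1],"roll":0}

```text
t: 3.2
eef_pos: [0.4861, -0.3071, 0.0594]
tool_rot: [-3.1, -0.492, 0.004]
ft_force: [0.9, 0.4, 1.2]
width: 0.0309
grip_force: 25.3
```

```bash
python3 -c "
from h import *
go(.4895,-.3088,.0345)"
```

```text
t 3.2 pos [ 0.4861 -0.3071  0.0594] yaw -72.0 offset_mm [ 2.7  2.7 24.9] roll 0 (or 0 ) q6 2.26 w 0.0309 F [0.9 0.4 1.2] toolz [-0.0032  0.002  -1.    ]
```

Request:
step_arm:
  motion:
    - {"hand":0.8,"offset":[0.0027,0.0027,0.012],"roll":0}
    - {"hand":0.8,"offset":[0.0027,0.0027,0.02],"roll":0}
    - {"hand":0.8,"offset":[0.0027,0.0027,0.025],"roll":0}
    - {"hand":0.8,"offset":[0.0027,0.0027,0.025],"roll":0}
    - {"hand":0.8,"offset":[0.0027,0.0027,0.025],"roll":0}
    - {"hand":0.8,"offset":[0.0027,0.0027,0.025],"roll":0}

```text
t: 3.7
eef_pos: [0.4911, -0.3097, 0.036]
tool_rot: [3.102, 0.493, 0.001]
ft_force: [-0.3, 0.1, -0.8]
width: 0.0306
grip_force: 25.3
```

```bash
python3 -c "
from h import *
go(.4895,-.3088,.0345)"
```

```text
t 3.7 pos [ 0.4911 -0.3097  0.036 ] yaw -72.0 offset_mm [-1.3 -1.3  1.5] roll 0 (or 0 ) q6 2.26 w 0.0306 F [-0.3  0.1 -0.8] toolz [ 6.e-04 -4.e-04 -1.e+00]
```

Request:
step_arm:
  motion:
    - {"hand":0.8,"offset":[-0.001,-0.001,0.0015],"roll":0}
    - {"hand":0.8,"offset":[-0.001,-0.001,0.0015],"roll":0}
    - {"hand":0.5,"offset":[-0.001,-0.001,0.0015],"roll":0}
    - {"hand":0.45,"offset":[-0.001,-0.001,0.0015],"roll":0}
    - {"hand":0.4,"offset":[-0.001,-0.001,0.0015],"roll":0}
    - {"hand":0.4,"offset":[-0.001,-0.001,0.0],"roll":0}
    - {"hand":0.4,"offset":[-0.001,-0.001,-0.03],"roll":0}
    - {"hand":0.3,"offset":[-0.001,-0.001,-0.07],"roll":0}
    - {"hand":0.1,"offset":[-0.001,-0.001,-0.11],"roll":0}
    - {"hand":0.1,"offset":[-0.001,-0.001,-0.11],"roll":0}

```text
t: 4.53
eef_pos: [0.4923, -0.3107, 0.1532]
tool_rot: [3.096, 0.491, 0.012]
ft_force: [0.9, -1.5, 0.9]
width: 0.0767
grip_force: 0.0
```

```bash
python3 -c "
from h import *
go(.6175,-.0355,.14,-72)
from rig import imaging
c=imaging.camera('top'); np.savez('top1.npz',**c); w=cloud(c)
m=(np.hypot(w[...,0]-.49,w[...,1]+.309)<.045)&(w[...,2]>.018)&(w[...,2]<.04);print(m.sum(),np.median(w[m],0),w[m].min(0),w[m].max(0))
for a,r,lo,hi in(((.499,-.174),.06,.030,.048),):
  m=(np.hypot(w[...,0]-a[0],w[...,1]-a[1])<r)&(w[...,2]>lo)&(w[...,2]<hi);print(cv2.minAreaRect((w[m][:,:2]*1000).astype(np.float32)))
"
```

```text
t 4.53 pos [ 0.4923 -0.3107  0.1532] yaw -72.0 offset_mm [ 204.2 -223.    12.8] roll 0.0 (or -180.0 ) q6 2.26 w 0.0767 F [ 0.9 -1.5  0.9] toolz [ 0.0083 -0.0052 -1.    ]
25 [ 0.48015633 -0.30739384  0.02842073] [ 0.4760714  -0.31256808  0.01901708] [ 0.49462468 -0.29919524  0.0306418 ]
((499.002197265625, -173.663818359375), (47.88581085205078, 67.99785614013672), 78.384521484375)
```

Request:
step_arm:
  motion:
    - {"hand":0,"offset":[0.2037,-0.2233,0.013],"roll":0}
    - {"hand":0,"offset":[0.2037,-0.2233,0.013],"roll":0}
    - {"hand":0,"offset":[0.2037,-0.2233,0.013],"roll":0}
    - {"hand":0,"offset":[0.2037,-0.2233,0.013],"roll":0}
    - {"hand":0,"offset":[0.2037,-0.2233,0.013],"roll":0}
    - {"hand":0,"offset":[0.2037,-0.2233,0.013],"roll":0}
    - {"hand":0,"offset":[0.2037,-0.2233,0.013],"roll":0}
    - {"hand":0,"offset":[0.2037,-0.2233,0.013],"roll":0}
    - {"hand":0,"offset":[0.2037,-0.2233,0.013],"roll":0}
    - {"hand":0,"offset":[0.2037,-0.2233,0.013],"roll":0}

```text
t: 5.42
eef_pos: [0.6139, -0.0331, 0.1317]
tool_rot: [-3.102, -0.495, 0.002]
ft_force: [0.0, -0.1, 0.9]
width: 0.0853
grip_force: 0.0
```

```bash
python3 -c "
from h import *
go(.6180,-.0352,.0270)"
```

```text
t 5.42 pos [ 0.6139 -0.0331  0.1317] yaw -71.9 offset_mm [  3.4   3.3 104.7] roll 0 (or 0 ) q6 2.77 w 0.0853 F [ 0.  -0.1  0.9] toolz [-1.2e-03 -1.0e-04 -1.0e+00]
```

Request:
step_arm:
  motion:
    - {"hand":0,"offset":[0.0034,0.0033,0.0],"roll":0}
    - {"hand":0,"offset":[0.0034,0.0033,0.035],"roll":0}
    - {"hand":0,"offset":[0.0034,0.0033,0.065],"roll":0}
    - {"hand":0,"offset":[0.0034,0.0033,0.085],"roll":0}
    - {"hand":0,"offset":[0.0034,0.0033,0.085],"roll":0}
    - {"hand":0,"offset":[0.0034,0.0033,0.085],"roll":0}
    - {"hand":0,"offset":[0.0034,0.0033,0.085],"roll":0}

```text
t: 6.0
eef_pos: [0.6192, -0.0365, 0.0491]
tool_rot: [3.103, 0.491, 0.003]
ft_force: [0.5, 0.5, 1.3]
width: 0.0856
grip_force: 0.0
```

```bash
python3 -c "
from h import *
go(.6180,-.0352,.0270)"
```

```text
t 6.0 pos [ 0.6192 -0.0365  0.0491] yaw -72.0 offset_mm [-0.7 -1.7 22.1] roll 0 (or 0 ) q6 2.77 w 0.0856 F [0.5 0.5 1.3] toolz [ 1.7e-03 -1.0e-04 -1.0e+00]
```

Request:
step_arm:
  motion:
    - {"hand":0,"offset":[-0.0007,-0.001,0.012],"roll":0}
    - {"hand":0,"offset":[-0.0007,-0.001,0.021],"roll":0}
    - {"hand":0,"offset":[-0.0007,-0.001,0.021],"roll":0}
    - {"hand":0.3,"offset":[-0.0007,-0.001,0.021],"roll":0}
    - {"hand":0.4,"offset":[-0.0007,-0.001,0.021],"roll":0}
    - {"hand":0.45,"offset":[-0.0007,-0.001,0.021],"roll":0}
    - {"hand":0.5,"offset":[-0.0007,-0.001,0.021],"roll":0}
    - {"hand":0.5,"offset":[-0.0007,-0.001,0.021],"roll":0}
    - {"hand":0.5,"offset":[-0.0007,-0.001,0.021],"roll":0}

```text
t: 6.75
eef_pos: [0.6179, -0.0349, 0.0277]
tool_rot: [3.102, 0.492, 0.002]
ft_force: [-2.5, 0.5, 8.7]
width: 0.056
grip_force: 24.7
```

```bash
python3 -c "
from h import *
go(.6180,-.0352,.0270)"
```

```text
t 6.75 pos [ 0.6179 -0.0349  0.0277] yaw -72.0 offset_mm [-0.   0.3  0.7] roll 0 (or 0 ) q6 2.77 w 0.056 F [-2.5  0.5  8.7] toolz [ 1.3e-03 -1.0e-04 -1.0e+00]
```

Request:
step_arm:
  motion:
    - {"hand":0.5,"offset":[0,0,-0.02],"roll":0}
    - {"hand":0.5,"offset":[0,0,-0.045],"roll":0}
    - {"hand":0.5,"offset":[0,0,-0.06],"roll":0}
    - {"hand":0.5,"offset":[0,0,-0.06],"roll":0}
  squeeze: 30

```text
t: 7.08
eef_pos: [0.6195, -0.035, 0.0905]
tool_rot: [3.102, 0.492, 0.008]
ft_force: [1.0, 0.4, 0.8]
width: 0.0557
grip_force: 32.0
```

```bash
python3 -c "
from h import *
go(.4705,-.0631,.0877)"
```

```text
t 7.08 pos [ 0.6195 -0.035   0.0905] yaw -72.0 offset_mm [-150.4  -19.4    2. ] roll 0 (or 0 ) q6 2.77 w 0.0557 F [1.  0.4 0.8] toolz [ 5.5e-03 -3.0e-04 -1.0e+00]
```

Request:
step_arm:
  motion:
    - {"hand":0.5,"offset":[-0.038,-0.005,0],"roll":0}
    - {"hand":0.5,"offset":[-0.075,-0.01,0],"roll":0}
    - {"hand":0.5,"offset":[-0.113,-0.015,0.0],"roll":0}
    - {"hand":0.5,"offset":[-0.149,-0.0194,0.0],"roll":0}
    - {"hand":0.5,"offset":[-0.149,-0.0194,0.02],"roll":0}
    - {"hand":0.5,"offset":[-0.149,-0.0194,0.045],"roll":0}
    - {"hand":0.5,"offset":[-0.149,-0.0194,0.045],"roll":0}
    - {"hand":0.5,"offset":[-0.149,-0.0194,0.045],"roll":0}
    - {"hand":0.5,"offset":[-0.149,-0.0194,0.045],"roll":0}

```text
t: 7.83
eef_pos: [0.4702, -0.0626, 0.0422]
tool_rot: [3.103, 0.493, 0.0]
ft_force: [0.4, -0.9, -0.8]
width: 0.0555
grip_force: 32.5
```

```bash
python3 -c "
from h import *
go(.4705,-.0631,.0285)"
```

```text
t 7.83 pos [ 0.4702 -0.0626  0.0422] yaw -72.0 offset_mm [ 0.1  0.6 13.7] roll 0 (or 0 ) q6 2.69 w 0.0555 F [ 0.4 -0.9 -0.8] toolz [ 2.e-04 -0.e+00 -1.e+00]
```

Request:
step_arm:
  motion:
    - {"hand":0.5,"offset":[0,0.0005,0.008],"roll":0}
    - {"hand":0.5,"offset":[0,0.0005,0.014],"roll":0}
    - {"hand":0.5,"offset":[0,0.0005,0.014],"roll":0}
    - {"hand":0.5,"offset":[0,0.0005,0.014],"roll":0}
    - {"hand":0.2,"offset":[0,0.0005,0.014],"roll":0}
    - {"hand":0.1,"offset":[0,0.0005,0.014],"roll":0}
    - {"hand":0.05,"offset":[0,0.0005,0.01],"roll":0}
    - {"hand":0.05,"offset":[0,0.0005,-0.02],"roll":0}
    - {"hand":0.05,"offset":[0,0.0005,-0.06],"roll":0}
    - {"hand":0.05,"offset":[0,0.0005,-0.09],"roll":0}

```text
t: 8.67
eef_pos: [0.4698, -0.0631, 0.134]
tool_rot: [3.103, 0.492, 0.001]
ft_force: [2.0, 0.8, 0.8]
width: 0.0808
grip_force: 0.0
```

```bash
python3 -c "
from h import *
go(.499,-.1737,.1,78.3)
from rig import imaging
c=imaging.camera('side'); np.savez('side2.npz',**c); w=cloud(c)
m=(np.hypot(w[...,0]-.47,w[...,1]+.063)<.04)&(w[...,2]>.015)&(w[...,2]<.04);print(m.sum(),np.median(w[m],0),np.percentile(w[m],[2,98],axis=0).round(4),cv2.minEnclosingCircle((w[m][:,:2]*1000).astype(np.float32)))
"
```

```text
t 8.67 pos [ 0.4698 -0.0631  0.134 ] yaw -72.0 offset_mm [ -6.5 114.2  34. ] roll 29.7 (or -150.3 ) q6 2.69 w 0.0808 F [2.  0.8 0.8] toolz [ 4.e-04 -1.e-04 -1.e+00]
294 [ 0.46734925 -0.07382296  0.02606224] [[ 0.443  -0.091   0.0154]
 [ 0.4949 -0.0391  0.0279]] ((469.6552734375, -63.60553741455078), 31.366750717163086)
```

Request:
step_arm:
  motion:
    - {"hand":0.15,"offset":[-0.003,0.04,0.0],"roll":7}
    - {"hand":0.15,"offset":[-0.006,0.08,0.0],"roll":14}
    - {"hand":0.15,"offset":[-0.0065,0.1142,0.01],"roll":21}
    - {"hand":0.15,"offset":[-0.0065,0.1142,0.02],"roll":28}
    - {"hand":0.15,"offset":[-0.0065,0.1142,0.04],"roll":29.7}
    - {"hand":0.15,"offset":[-0.0065,0.1142,0.055],"roll":29.7}
    - {"hand":0.15,"offset":[-0.0065,0.1142,0.055],"roll":29.7}
    - {"hand":0.15,"offset":[-0.0065,0.1142,0.055],"roll":29.7}
    - {"hand":0.15,"offset":[-0.0065,0.1142,0.055],"roll":29.7}

```text
t: 9.47
eef_pos: [0.4995, -0.1737, 0.0775]
tool_rot: [3.125, -0.318, 0.001]
ft_force: [0.4, -0.6, 1.0]
width: 0.0727
grip_force: 0.0
```

```bash
python3 -c "
from h import *
go(.4988,-.1738,.043,78.3)"
```

```text
t 9.47 pos [ 0.4995 -0.1737  0.0775] yaw -101.6 offset_mm [-0.7  0.2 34.5] roll 0.1 (or -179.9 ) q6 3.01 w 0.0727 F [ 0.4 -0.6  1. ] toolz [ 9.e-04 -3.e-04 -1.e+00]
```

Request:
step_arm:
  motion:
    - {"hand":0.15,"offset":[-0.0005,0,0.017],"roll":0}
    - {"hand":0.15,"offset":[-0.0005,0,0.03],"roll":0}
    - {"hand":0.15,"offset":[-0.0005,0,0.0345],"roll":0}
    - {"hand":0.15,"offset":[-0.0005,0,0.0345],"roll":0}
    - {"hand":0.3,"offset":[-0.0005,0,0.0345],"roll":0}
    - {"hand":0.4,"offset":[-0.0005,0,0.0345],"roll":0}
    - {"hand":0.5,"offset":[-0.0005,0,0.0345],"roll":0}
    - {"hand":0.6,"offset":[-0.0005,0,0.0345],"roll":0}
    - {"hand":0.6,"offset":[-0.0005,0,0.0345],"roll":0}
    - {"hand":0.6,"offset":[-0.0005,0,0.0345],"roll":0}

```text
t: 10.3
eef_pos: [0.4993, -0.1738, 0.0432]
tool_rot: [3.125, -0.319, 0.003]
ft_force: [-2.0, 0.2, 8.2]
width: 0.0455
grip_force: 29.8
```

```bash
python3 -c "
from h import *
go(.4988,-.1738,.043,78.3)"
```

```text
t 10.3 pos [ 0.4993 -0.1738  0.0432] yaw -101.7 offset_mm [-0.4  0.1  0.2] roll 0.0 (or -180.0 ) q6 3.01 w 0.0455 F [-2.   0.2  8.2] toolz [ 1.7e-03 -4.0e-04 -1.0e+00]
```

Request:
step_arm:
  motion:
    - {"hand":0.6,"offset":[0,0,-0.01],"roll":0}
    - {"hand":0.6,"offset":[0,0,-0.03],"roll":0}
    - {"hand":0.6,"offset":[0,0,-0.06],"roll":0}
    - {"hand":0.6,"offset":[0,0,-0.08],"roll":0}
    - {"hand":0.6,"offset":[0,0,-0.08],"roll":0}
    - {"hand":0.6,"offset":[0,0,-0.08],"roll":0}

```text
t: 10.8
eef_pos: [0.4995, -0.1739, 0.1238]
tool_rot: [3.125, -0.319, 0.005]
ft_force: [-0.5, -0.3, -1.3]
width: 0.0454
grip_force: 31.5
```

```bash
python3 -c "
from h import *
go(.6268,-.0850,.123,6.1)
from rig import imaging
c=imaging.camera('side'); np.savez('side3.npz',**c)
im=c['img'][100:270,170:380,::-1]; cv2.imwrite('pics/s3.png',cv2.resize(im,None,fx=3,fy=3,interpolation=cv2.INTER_CUBIC))
"
```

```text
t 10.8 pos [ 0.4995 -0.1739  0.1238] yaw -101.7 offset_mm [ 106.7 -112.8    1.1] roll 72.2 (or -107.8 ) q6 3.01 w 0.0454 F [-0.5 -0.3 -1.3] toolz [ 0.003  -0.0011 -1.    ]
```

View pics/s3.png

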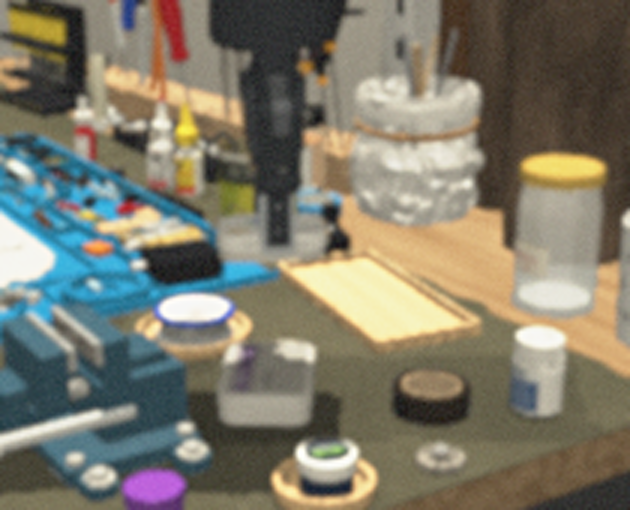

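The small tin hangs level at (270,235) in the crop. The jar sits in the cup at (325,470), the spool is in the dish at (193,320) and the tray is empty.

Request:
step_arm:
  motion:
    - {"hand":0.6,"offset":[0.012,-0.013,0],"roll":-7}
    - {"hand":0.6,"offset":[0.024,-0.025,0],"roll":-14}
    - {"hand":0.6,"offset":[0.036,-0.038,0],"roll":-21}
    - {"hand":0.6,"offset":[0.048,-0.05,0],"roll":-28}
    - {"hand":0.6,"offset":[0.06,-0.063,0],"roll":-35}
    - {"hand":0.6,"offset":[0.072,-0.076,0],"roll":-42}
    - {"hand":0.6,"offset":[0.084,-0.089,0],"roll":-49}
    - {"hand":0.6,"offset":[0.095,-0.1,0],"roll":-56}
    - {"hand":0.6,"offset":[0.105,-0.11,0],"roll":-63}
    - {"hand":0.6,"offset":[0.1065,-0.1127,0],"roll":-70}

```text
t: 11.68
eef_pos: [0.6265, -0.0834, 0.1206]
tool_rot: [-2.737, -1.54, 0.002]
ft_force: [0.9, 0.6, -0.9]
width: 0.0453
grip_force: 31.5
```

```bash
python3 -c "
from h import *
go(.6268,-.0850,.05,6.1)"
```

```text
t 11.68 pos [ 0.6265 -0.0834  0.1206] yaw -31.3 offset_mm [-1.2  1.2 70.6] roll -37.4 (or 142.6 ) q6 1.98 w 0.0453 F [ 0.9  0.6 -0.9] toolz [-1.4e-03  5.0e-04 -1.0e+00]
```

Request:
step_arm:
  motion:
    - {"hand":0.6,"offset":[0,0,0.0],"roll":-7}
    - {"hand":0.6,"offset":[0,0,0.0],"roll":-14}
    - {"hand":0.6,"offset":[0,0,0.01],"roll":-21}
    - {"hand":0.6,"offset":[0,0,0.02],"roll":-28}
    - {"hand":0.6,"offset":[0,0,0.035],"roll":-35}
    - {"hand":0.6,"offset":[0,0,0.06],"roll":-37.8}
    - {"hand":0.6,"offset":[0,0,0.075],"roll":-37.8}
    - {"hand":0.6,"offset":[0,0,0.075],"roll":-37.8}
    - {"hand":0.6,"offset":[0,0,0.075],"roll":-37.8}

```text
t: 12.43
eef_pos: [0.6246, -0.0846, 0.046]
tool_rot: [-2.098, -2.335, 0.002]
ft_force: [0.9, -1.2, 0.7]
width: 0.0449
grip_force: 31.5
```

```bash
python3 -c "
from h import *
go(.6268,-.0850,.0277,6.1)"
```

```text
t 12.43 pos [ 0.6246 -0.0846  0.046 ] yaw 6.1 offset_mm [-0.7  2.1 18.3] roll 0.0 (or -180.0 ) q6 1.33 w 0.0449 F [ 0.9 -1.2  0.7] toolz [-2.7e-03  4.0e-04 -1.0e+00]
```

Request:
step_arm:
  motion:
    - {"hand":0.6,"offset":[-0.0007,0.001,0.01],"roll":0}
    - {"hand":0.6,"offset":[-0.0007,0.001,0.0183],"roll":0}
    - {"hand":0.6,"offset":[-0.0007,0.001,0.0183],"roll":0}
    - {"hand":0.6,"offset":[-0.0007,0.001,0.0183],"roll":0}
    - {"hand":0.4,"offset":[-0.0007,0.001,0.0183],"roll":0}
    - {"hand":0.3,"offset":[-0.0007,0.001,0.0183],"roll":0}
    - {"hand":0.2,"offset":[-0.0007,0.001,0.016],"roll":0}
    - {"hand":0.2,"offset":[-0.0007,0.001,-0.02],"roll":0}
    - {"hand":0.1,"offset":[-0.0007,0.001,-0.06],"roll":0}
    - {"hand":0.05,"offset":[-0.0007,0.001,-0.09],"roll":0}

```text
t: 13.27
eef_pos: [0.627, -0.0853, 0.1401]
tool_rot: [2.099, 2.336, 0.001]
ft_force: [1.0, -0.4, 0.5]
width: 0.0809
grip_force: 0.0
```

```bash
python3 -c "
from h import *
from rig import imaging
c=imaging.camera('side'); w=cloud(c)
m=(np.hypot(w[...,0]-.627,w[...,1]+.085)<.05)&(w[...,2]>.017)&(w[...,2]<.035);print(m.sum(),np.median(w[m],0),np.percentile(w[m],[2,98],axis=0).round(4),cv2.minAreaRect((w[m][:,:2]*1000).astype(np.float32)))
c=imaging.camera('top'); w=cloud(c);np.savez('top2.npz',**c)
m=(np.hypot(w[...,0]-.495,w[...,1]+.174)<.06)&(w[...,2]>.01)&(w[...,2]<.03);print(m.sum(),np.median(w[m],0),cv2.minAreaRect((w[m][:,:2]*1000).astype(np.float32)))
go(.495,-.174,.1,-20.1)
"
```

```text
300 [ 0.62226415 -0.09700674  0.02409131] [[ 0.6014 -0.1229  0.0175]
 [ 0.6476 -0.0573  0.0256]] ((625.7131958007812, -88.99331665039062), (48.269474029541016, 69.71863555908203), 5.425073623657227)
1172 [ 0.49509912 -0.17631712  0.02026918] ((495.34429931640625, -174.0232696533203), (90.12065887451172, 61.83771514892578), 69.48389434814453)
t 13.37 pos [ 0.6295 -0.0857  0.1432] yaw 6.1 offset_mm [ -73.3 -143.5   42.1] roll 26.2 (or -153.8 ) q6 1.33 w 0.0812 F [ 0.9 -0.6 -0.4] toolz [ 0.0086 -0.0012 -1.    ]
```

```bash
python3 -c "
from h import *
c=np.load('top2.npz'); w=cloud(c).reshape(-1,3)
a=np.radians(-20.4); y=np.array([np.cos(a),np.sin(a)]); x=np.array([-y[1],y[0]]); d=w[:,:2]-[.4953,-.174]; Y=d@y;X=d@x
m=(abs(X)<.05)&(Y<-.04)&(Y>-.12)&(w[:,2]>.012)
for z in (.012,.03,.05): 
  k=m&(w[:,2]>z)&(abs(X)<.016); k2=m&(w[:,2]>z); print(z,np.sort(Y[k])[-5:].round(3),np.sort(Y[k2])[-5:].round(3), w[k2][:,2].max() if k2.any() else 0)
"
```

```text
0.012 [-0.075 -0.075 -0.075 -0.072 -0.071] [-0.04 -0.04 -0.04 -0.04 -0.04] 0.9240025820375847
0.03 [-0.075 -0.075 -0.075 -0.072 -0.071] [-0.04 -0.04 -0.04 -0.04 -0.04] 0.9240025820375847
0.05 [-0.075 -0.075 -0.075 -0.072 -0.071] [-0.04 -0.04 -0.04 -0.04 -0.04] 0.9240025820375847
```

Request:
step_arm:
  motion:
    - {"hand":0,"offset":[-0.018,-0.036,0],"roll":7}
    - {"hand":0,"offset":[-0.036,-0.072,0],"roll":14}
    - {"hand":0,"offset":[-0.054,-0.108,0],"roll":21}
    - {"hand":0,"offset":[-0.0735,-0.142,0.0],"roll":26.5}
    - {"hand":0,"offset":[-0.0735,-0.142,0.02],"roll":26.5}
    - {"hand":0,"offset":[-0.0735,-0.142,0.05],"roll":26.5}
    - {"hand":0,"offset":[-0.0735,-0.142,0.08],"roll":26.5}
    - {"hand":0,"offset":[-0.0735,-0.142,0.08],"roll":26.5}
    - {"hand":0,"offset":[-0.0735,-0.142,0.08],"roll":26.5}
    - {"hand":0,"offset":[-0.0735,-0.142,0.08],"roll":26.5}

```text
t: 14.2
eef_pos: [0.4941, -0.1737, 0.0584]
tool_rot: [2.578, 1.794, 0.001]
ft_force: [0.1, -0.7, 0.8]
width: 0.0855
grip_force: 0.0
```

```bash
python3 -c "
from h import *
go(.4953,-.174,.021,-20.4)"
```

```text
t 14.2 pos [ 0.4941 -0.1737  0.0584] yaw -20.4 offset_mm [ 0.1  1.2 37.4] roll 0.0 (or -180.0 ) q6 1.59 w 0.0855 F [ 0.1 -0.7  0.8] toolz [ 1.e-03 -4.e-04 -1.e+00]
```

Request:
step_arm:
  motion:
    - {"hand":0,"offset":[0,0.001,0.02],"roll":0}
    - {"hand":0,"offset":[0,0.001,0.032],"roll":0}
    - {"hand":0,"offset":[0,0.001,0.0375],"roll":0}
    - {"hand":0,"offset":[0,0.001,0.0375],"roll":0}
    - {"hand":0.2,"offset":[0,0.001,0.0375],"roll":0}
    - {"hand":0.3,"offset":[0,0.001,0.0375],"roll":0}
    - {"hand":0.4,"offset":[0,0.001,0.0375],"roll":0}
    - {"hand":0.45,"offset":[0,0.001,0.0375],"roll":0}
    - {"hand":0.45,"offset":[0,0.001,0.0375],"roll":0}
    - {"hand":0.45,"offset":[0,0.001,0.0375],"roll":0}
  squeeze: 40

```text
t: 15.03
eef_pos: [0.4951, -0.1742, 0.021]
tool_rot: [2.578, 1.793, 0.002]
ft_force: [-2.1, 0.9, 11.0]
width: 0.06
grip_force: 41.3
```

```bash
python3 -c "
from h import *
go(.4953,-.174,.021,-20.4)"
```

```text
t 15.03 pos [ 0.4951 -0.1742  0.021 ] yaw -20.4 offset_mm [ 0.2  0.1 -0. ] roll 0.0 (or -180.0 ) q6 1.59 w 0.06 F [-2.1  0.9 11. ] toolz [ 1.8e-03 -6.0e-04 -1.0e+00]
```

Lift it, then check the tray with the top camera before placing.

Request:
step_arm:
  motion:
    - {"hand":0.45,"offset":[0,0,-0.01],"roll":0}
    - {"hand":0.45,"offset":[0,0,-0.03],"roll":0}
    - {"hand":0.45,"offset":[0,0,-0.06],"roll":0}
    - {"hand":0.45,"offset":[0,0,-0.08],"roll":0}
    - {"hand":0.45,"offset":[0,0,-0.08],"roll":0}
    - {"hand":0.45,"offset":[0,0,-0.08],"roll":0}

```text
t: 15.53
eef_pos: [0.4954, -0.1743, 0.1014]
tool_rot: [2.577, 1.792, 0.003]
ft_force: [-0.0, -0.6, -1.6]
width: 0.0597
grip_force: 44.5
```

```bash
python3 -c "
from h import *
from rig import imaging
c=imaging.camera('top'); w=cloud(c);np.savez('top3.npz',**c)
m=(np.hypot(w[...,0]-.627,w[...,1]+.085)<.06)&(w[...,2]>.0165)&(w[...,2]<.035);print(m.sum(),np.median(w[m],0),cv2.minAreaRect((w[m][:,:2]*1000).astype(np.float32)))
go(.6174,.0035,.1,6.1)
s=imaging.camera('side'); a=s['img'][90:260,180:380,::-1]; b=c['img'][110:270,150:350,::-1]
f=lambda i:cv2.resize(i,None,fx=2,fy=2,interpolation=cv2.INTER_CUBIC)[:320]
cv2.imwrite('pics/s4.png',np.hstack([f(a),f(b)]))
"
```

```text
12 [ 0.63834065 -0.0560022   0.02171148] ((638.5488891601562, -55.938594818115234), (2.4237656593322754, 16.63003921508789), 68.77555084228516)
t 15.58 pos [ 0.4947 -0.174   0.1002] yaw -20.4 offset_mm [209.1  53.3   0.3] roll -26.5 (or 153.5 ) q6 1.59 w 0.0596 F [ 0.1 -0.4  0.2] toolz [ 1.2e-03 -4.0e-04 -1.0e+00]
```

View pics/s4.png

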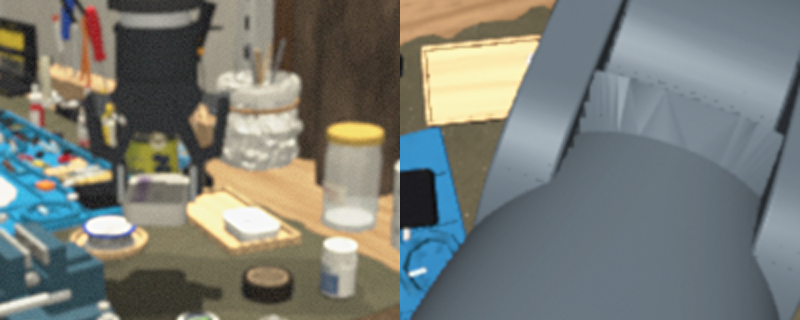

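The large tin hangs level at (160,195) in the left half, and the small tin lies flat at the right end of the tray at (252,225).

Request:
step_arm:
  motion:
    - {"hand":0.45,"offset":[0.035,0.009,0],"roll":-5}
    - {"hand":0.45,"offset":[0.07,0.018,0],"roll":-10}
    - {"hand":0.45,"offset":[0.105,0.027,0],"roll":-15}
    - {"hand":0.45,"offset":[0.14,0.036,0],"roll":-20}
    - {"hand":0.45,"offset":[0.175,0.045,0],"roll":-25}
    - {"hand":0.45,"offset":[0.209,0.053,0],"roll":-26.5}
    - {"hand":0.45,"offset":[0.209,0.053,0.02],"roll":-26.5}
    - {"hand":0.45,"offset":[0.209,0.053,0.05],"roll":-26.5}
    - {"hand":0.45,"offset":[0.209,0.053,0.055],"roll":-26.5}
    - {"hand":0.45,"offset":[0.209,0.053,0.055],"roll":-26.5}

```text
t: 16.47
eef_pos: [0.6145, 0.0036, 0.042]
tool_rot: [-2.097, -2.334, 0.006]
ft_force: [-0.2, 0.4, -0.3]
width: 0.0594
grip_force: 44.4
```

Request:
step_arm:
  motion:
    - {"hand":0.45,"offset":[0,0,0],"roll":0}
    - {"hand":0.45,"offset":[0,0,0],"roll":0}

```text
t: 16.63
eef_pos: [0.6173, 0.0032, 0.0459]
tool_rot: [2.099, 2.336, 0.001]
ft_force: [0.3, -0.3, 0.2]
width: 0.0595
grip_force: 44.4
```

```bash
python3 -c "
from h import *
go(.6174,.0035,.0257,6.1)"
```

```text
t 16.63 pos [0.6173 0.0032 0.0459] yaw 6.1 offset_mm [ 0.3  0.1 20.2] roll 0.0 (or -180.0 ) q6 1.47 w 0.0595 F [ 0.3 -0.3  0.2] toolz [ 0.0014  0.     -1.    ]
```

Request:
step_arm:
  motion:
    - {"hand":0.45,"offset":[0,0,0.01],"roll":0}
    - {"hand":0.45,"offset":[0,0,0.0195],"roll":0}
    - {"hand":0.45,"offset":[0,0,0.0195],"roll":0}
    - {"hand":0.45,"offset":[0,0,0.0195],"roll":0}
    - {"hand":0.2,"offset":[0,0,0.0195],"roll":0}
    - {"hand":0.1,"offset":[0,0,0.0195],"roll":0}
    - {"hand":0,"offset":[0,0,0.015],"roll":0}
    - {"hand":0,"offset":[0,0,-0.02],"roll":0}
    - {"hand":0,"offset":[0,0,-0.06],"roll":0}
    - {"hand":0,"offset":[0,0,-0.1],"roll":0}

```text
t: 17.47
eef_pos: [0.616, 0.0036, 0.1459]
tool_rot: [-2.099, -2.336, 0.001]
ft_force: [0.9, 0.7, 0.5]
width: 0.0855
grip_force: 0.0
```

```bash
python3 -c "
from h import *
go(.35,0.1,.25)"
```

```text
t 17.47 pos [0.616  0.0036 0.1459] yaw 6.1 offset_mm [ 124.3 -254.3 -103.7] roll 0 (or 0 ) q6 1.47 w 0.0855 F [0.9 0.7 0.5] toolz [-0.0014 -0.     -1.    ]
```

Retreat and take a last look.

Request:
step_arm:
  motion:
    - {"hand":0,"offset":[0.016,-0.032,-0.025],"roll":0}
    - {"hand":0,"offset":[0.032,-0.065,-0.05],"roll":0}
    - {"hand":0,"offset":[0.048,-0.097,-0.075],"roll":0}
    - {"hand":0,"offset":[0.064,-0.13,-0.1],"roll":0}
    - {"hand":0,"offset":[0.08,-0.162,-0.1],"roll":0}
    - {"hand":0,"offset":[0.096,-0.195,-0.1],"roll":0}
    - {"hand":0,"offset":[0.112,-0.227,-0.1],"roll":0}
    - {"hand":0,"offset":[0.124,-0.254,-0.1],"roll":0}
    - {"hand":0,"offset":[0.124,-0.254,-0.1],"roll":0}

```text
t: 18.22
eef_pos: [0.347, 0.1005, 0.2452]
tool_rot: [-2.097, -2.339, -0.001]
ft_force: [0.2, 0.4, 0.1]
width: 0.0855
grip_force: 0.0
```

```bash
python3 -c "
from h import *
from rig import imaging,read_state
c=imaging.camera('top'); w=cloud(c);s=imaging.camera('side');ws=cloud(s)
def rp(n,W,a,r,lo,hi):
  m=(np.hypot(W[...,0]-a[0],W[...,1]-a[1])<r)&(W[...,2]>lo)&(W[...,2]<hi)
  print(n,m.sum(),np.median(W[m],0).round(4),np.percentile(W[m][:,2],[5,95]).round(4) if m.any() else '',cv2.minAreaRect((W[m][:,:2]*1000).astype(np.float32)) if m.sum()>9 else '')
for W in(w,ws):
  rp('small',W,(.627,-.086),.043,.0165,.035);rp('large',W,(.617,.004),.055,.0165,.035);rp('spool',W,(.47,-.063),.04,.0165,.035);rp('jar',W,(.489,-.309),.025,.02,.04);rp('bottle',W,(.653,-.241),.03,.035,.08)
a=s['img'][130:290,180:380,::-1]; b=c['img'][110:270,150:350,::-1]
f=lambda i:cv2.resize(i,None,fx=2,fy=2,interpolation=cv2.INTER_CUBIC)
cv2.imwrite('pics/s5.png',np.hstack([f(a),f(b)])); print(read_state()['t'])
"
```

```text
small 668 [ 0.6281 -0.088   0.0218] [0.0188 0.0245] ((628.9669799804688, -88.1028823852539), (48.39459228515625, 68.05827331542969), 7.394540309906006)
large 1190 [0.6165 0.0022 0.0241] [0.0212 0.0268] ((616.7257080078125, 2.6484603881835938), (62.22932052612305, 90.140869140625), 6.005111217498779)
spool 628 [ 0.4717 -0.064   0.0239] [0.0212 0.0265] ((471.96405029296875, -63.83946228027344), (57.343448638916016, 56.452003479003906), 44.74748611450195)
jar 207 [ 0.4906 -0.3085  0.028 ] [0.025  0.0308] ((490.9958190917969, -308.6839294433594), (31.906612396240234, 31.38025665283203), 43.21508026123047)
bottle 188 [ 0.6546 -0.2408  0.0486] [0.039  0.0517] ((655.5762939453125, -241.55470275878906), (30.72374153137207, 28.533891677856445), 86.1297607421875)
small 305 [ 0.6224 -0.0977  0.0242] [0.0176 0.0254] ((625.0309448242188, -88.84742736816406), (46.23550796508789, 70.610107421875), 5.9351091384887695)
large 415 [ 0.6105 -0.0104  0.0267] [0.0192 0.028 ] ((613.69287109375, 2.7301673889160156), (61.84783935546875, 93.75241088867188), 6.222113609313965)
spool 273 [ 0.4673 -0.0722  0.0263] [0.018  0.0276] ((468.7871398925781, -63.96200180053711), (57.70827102661133, 57.985782623291016), 70.2446060180664)
jar 242 [ 0.4866 -0.3167  0.0302] [0.0216 0.0314] ((488.5819396972656, -311.4835510253906), (31.174978256225586, 32.214744567871094), 67.94383239746094)
bottle 211 [ 0.6502 -0.2499  0.0478] [0.036  0.0521] ((652.882568359375, -242.59542846679688), (32.08262252807617, 28.36797523498535), 84.71472930908203)
18.3167
```

View pics/s5.png

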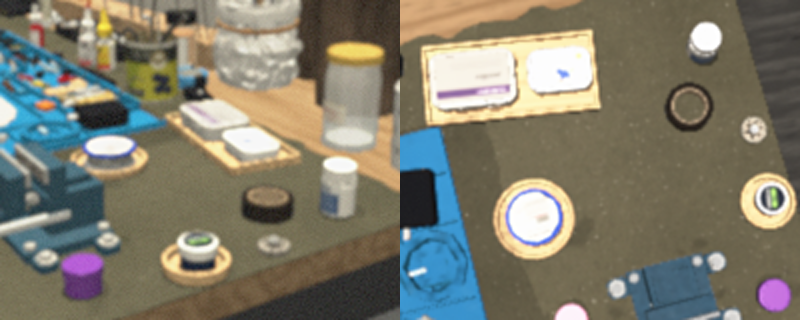

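Both tins lie in the tray at (472,78) and (560,70) in the right half. The spool is in the dish at (535,215), the jar is in the cup at (772,200), and the bottle hasn't moved. The small tin sits about 3 mm nearer the end wall than planned, so I'll check that it lies flat before handing in.

```bash
python3 -c "
from h import *
from rig import imaging
cs=[cloud(imaging.camera('top')) for _ in range(4)]
for n,a,r in(('small',(.6285,-.088),.022),('large',(.6168,.0027),.028),('spool',(.472,-.064),.024),('jar',(.491,-.3087),.013),('traywall-floor',(.6215,-.0425),.004)):
  p=np.vstack([w[np.hypot(w[...,0]-a[0],w[...,1]-a[1])<r] for w in cs]); k=np.linalg.lstsq(np.c_[p[:,:2]-a,np.ones(len(p))],p[:,2],rcond=None)[0]; print(n,len(p),k.round(4))
"
```

```text
small 1336 [0.0162 0.0073 0.0219]
large 2176 [ 0.0052 -0.0006  0.0245]
spool 1708 [-0.0005  0.0001  0.0241]
jar 493 [-0.0048  0.0129  0.0282]
traywall-floor 53 [0.1969 3.6238 0.0118]
```

Everything is flat and at the expected height (small tin lid at 22 mm, large at 24 mm), so I'm handing it in.

```bash
python3 -c "
from rig import sign_off
print(sign_off())"
```

```text
the job is handed in; nothing more can be done
None
```

The bench is cleared and handed in at about 18.5 s: the jar is in the cup, the spool in the dish, both tins lie flat with lids up in the tray, and the bottle is untouched; the small tin had lain across the large one, not lengthwise as described, so I followed the images.

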